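# Scrape the griddle clean and read its temperature

## Task

With the scraper, push all four burnt flakes off the griddle plate into the grease trough at its right-hand end, without touching them with the fingers, then stand the scraper back on the hob clear of the griddle and let it go. Then draw the yellow infrared thermometer up out of its dock, tip it so that its lens points steeply down (nearer to straight down than to level), and finish while holding it still in the air, aimed at the middle of the plate with the lens about 20 cm from it. Leave the two mills and the little bowl where they are.

Things in the scene. Friction and masses are not known exactly. Their poses are not given: they have to be found in the camera images.
- griddle: Griddle with steel rims and a grey ceramic-coated plate, fixed on the hob, 212 x 314 mm (x, y), with a bar handle sticking out 27 mm at each y end. Origin: centre of its underside; z up. Flat plate over x -100..100, y -100..152 mm, top 26 mm above the hob; beyond its -y edge the grease trough. A 6 mm thick rim runs round plate and trough, top 40 mm above the hob; none between plate and trough.
- plate_mid (a point): The middle of the flat plate, on its top face, at (0, 26, 26) mm of the griddle; axes as the griddle's. Mind the microwave above the back of the hob: it begins at world x = 0.58 m, its underside 0.51 m above the hob.
- trough (a point): The middle of the grease trough's floor, at (0, -125, 12) mm of the griddle, axes as the griddle's. The trough is 200 mm long (x) and 50 mm wide (y), its floor 14 mm below the plate.
- scraper: Griddle scraper, loose, 0.2 to 0.45 kg, standing upright on the hob: a block 140 x 51 mm (x, y), 28 mm high, scouring pad beneath (the lowest part), a steel strip along each long side, ending 1 mm above the ground; both sides push equally well. Origin: centre of its underside; z up.
- handle (a point): The middle of the scraper's wooden handle bar, 78 mm above the scraper's underside; axes as the scraper's. The bar is 106 mm long (x), 24 mm wide (y) and 24 mm thick, with about 31 mm of free space between it and the block, on two posts at x -47 and 47 mm.
- dock: Light grey dock, foot 104 x 78 mm, fixed on the hob. Its upright square socket, 60 mm tall, takes the thermometer's grip with 3 mm play all round, 49 mm deep. Origin: centre of its underside, below the socket's middle; z up.
- thermometer: Pistol-shaped infrared thermometer, loose, 0.15 to 0.3 kg. In the dock it stands on its black grip (34 x 28 mm in x, y, along z), the yellow barrel level across the top, lens towards its own -x. Origin: centre of the grip's underside, 11 mm above the hob while docked. A trigger hangs below the barrel at x -26..-16 mm, down to z 73 mm. It must rise 49 mm to leave the socket.
- barrel (a point): The middle of the thermometer's yellow barrel, at (-17, 0, 121) mm of the thermometer; axes as the thermometer's. The barrel is 110 mm long (x), 42 mm high (z), with flat parallel sides 38 mm apart (y).
- lens (a point): The middle of the thermometer's lens, at (-80, 0, 121) mm of the thermometer; axes as the thermometer's. It looks along its -x.
- flake0: Dark brown burnt flake, about 15 x 13 x 7 mm, 10 g, loose on the plate. Origin: its underside.
- flake1: Dark brown burnt flake, about 15 x 13 x 7 mm, 10 g, loose on the plate. Origin: its underside.
- flake2: Dark brown burnt flake, about 15 x 13 x 7 mm, 10 g, loose on the plate. Origin: its underside.
- flake3: Dark brown burnt flake, about 15 x 13 x 7 mm, 10 g, loose on the plate. Origin: its underside.
- salt_mill: Mill with white salt, steel head, 54 mm across, 136 mm tall, loose bystander at the back of the hob. Origin: its underside.
- pepper_mill: Mill with dark pepper, steel head, 54 mm across, 136 mm tall, loose bystander. Origin: its underside.
- bowl: Small white bowl with dark lozenges, 73 x 91 x 46 mm, loose bystander. Origin: its underside.

How it is judged:
On the way, in this order (a step that is already met when the one before it is completed fails the run):
1. all four flakes lie in the grease trough (y of flake0 in the frame of griddle between -0.152 and -0.101 m and x of flake0 in the frame of griddle between -0.102 and 0.102 m and z of flake0 in the frame of griddle between 0.005 and 0.034 m and y of flake1 in the frame of griddle between -0.152 and -0.101 m and x of flake1 in the frame of griddle between -0.102 and 0.102 m and z of flake1 in the frame of griddle between 0.005 and 0.034 m and y of flake2 in the frame of griddle between -0.152 and -0.101 m and x of flake2 in the frame of griddle between -0.102 and 0.102 m and z of flake2 in the frame of griddle between 0.005 and 0.034 m and y of flake3 in the frame of griddle between -0.152 and -0.101 m and x of flake3 in the frame of griddle between -0.102 and 0.102 m and z of flake3 in the frame of griddle between 0.005 and 0.034 m), for 0.2 s.
2. the scraper stands on the hob, clear of the griddle, let go (height (world z) of scraper below 0.006 m and angle between scraper's own z axis and vertical below 0.15 rad and contact force between scraper and the fingers below 0.1 N and contact force between scraper and griddle below 0.2 N and linear speed of scraper below 0.03 m/s), for 0.2 s.
3. the thermometer is drawn right out of its dock (z of thermometer in the frame of dock above 0.062 m and contact force between thermometer and dock below 0.1 N and contact force between thermometer and the fingers above 1 N), for 0.1 s.
At the end, for the whole second after the job is handed in: Flakes in the trough; scraper upright on the hob (0.15 rad), released, off the griddle; thermometer held still in the fingers, touching nothing else, lens over 12 cm up and 12 to 28 cm from the plate's middle, line of sight within 4.5 cm of it (each way) and 0.80 rad of straight down (all of step 1 and all of step 2 and x of plate_mid in the frame of lens between -0.28 and -0.12 m and y of plate_mid in the frame of lens between -0.045 and 0.045 m and z of plate_mid in the frame of lens between -0.045 and 0.045 m and angle between thermometer's own x axis and vertical below 0.8 rad and height (world z) of lens above 0.12 m and contact force between thermometer and the fingers above 1 N and contact force between thermometer and griddle below 0.1 N and contact force between thermometer and dock below 0.1 N and contact force between thermometer and scraper below 0.1 N and contact force between thermometer and salt_mill below 0.1 N and contact force between thermometer and pepper_mill below 0.1 N and contact force between thermometer and bowl below 0.1 N and linear speed of thermometer below 0.04 m/s); the arm keeps its last pose, push and grip.
It fails at once if the fingers touch a flake (contact force between any of flake0, flake1, flake2, flake3 and the fingers above 0.1 N).
It fails at once if a mill or the bowl is moved more than 3 cm (distance of any of salt_mill, pepper_mill, bowl from where it was at the start of the episode above 0.03 m).
It also fails if it takes over 64 s, if anything falls off the work surface, if the arm or the gripper's body presses on something with over 40 N, if the wrist force passes 120 N, or if a joint passes its speed limit or range.

## Robot

A 6-joint arm with a two-finger parallel gripper is mounted at the origin on a cart in front of the work surface, level with it; the furniture and walls round the work are solid. World frame = base frame: x ahead of the robot, y to its left, z up, the work surface at z = 0. Lengths are in m, angles in rad, forces in N, time in s.
With the tool pointing down it reaches from about 0.325 to 1 m from the base axis. Payload 5.1 kg.
Tool frame: the origin (TCP) lies at the very end of the fingers, on their centre line; the grasp point (between the pads) lies 19 mm behind it; z points along the fingers, y is the line along which they close (so a half turn about z gives the same grasp; the last joint's range is limited). The gripper opens to 85 mm and grips with 20 to 120 N. Pads are 22 mm wide; open, the fingers measure 114 mm over their backs; the gripper's body (76 mm by 85 mm) begins 54 mm behind the grasp point. The pads swing forward as they close: fully open they stand 13 mm farther back than shut.
Start: joints at [1.061, 0.124, 1.65, -0, 1.367, -0.083], TCP at [0.269, 0.592, 0.231] pointing down, gripper open.
Joint ranges: [-2.61, 2.61], [-1.02, 2.33], [0.03, 2.71], [-1.35, 4.49], [0.32, 2.68], [-2.91, 2.91]. Speed limits (rad/s): [2.57, 2.57, 3.14, 3.14, 3.14, 3.14].

## Interface

Orientations are given as a unit quaternion [w, x, y, z].
In Python, from plant import bot gives the robot as it stands. The module is installed in compiled form; this text tells all that it offers.
- The arm moves only by the shell command python3 -m handwheel 'ROWS' [FORCE]. ROWS is JSON, a list of rows, each an object of numbers: "x", "y", "z": the shift along the tool's x, y, z in mm; "wx", "wy", "wz": the turn, a rotation vector about the tool's x, y, z in degrees; "fingers": the closure, from -1 (fully open) to 1 (shut), so that 0 is half open. In form: [{"x": .., "y": .., "z": .., "wx": .., "wy": .., "wz": .., "fingers": ..}, ...]. A call has 1 to 20 rows; each row is the pose to reach, as a shift and turn from the pose commanded when the call began, along the tool's axes at that moment; what a row does not reach only later rows make up. A row lasts 1/12 s, in which the tool goes at most 41.7 mm and 7.16 degrees, less where a joint would pass 70% of its speed; a pose out of reach is approached as far as the arm can. A call with a gripper value outside its range is refused whole. The fingers move at their own pace and stop on an object; FORCE is the grip in N (left out, the last holds). Time passes only in rows, so rows that repeat a pose let the fingers close. It gives the time, the measured TCP pose, the force, the opening and the grip force at its end, in the units of the state.
- bot.sense(): the state, without advancing time (a new reading comes with each control period).
- bot.camera(name): name is "scene" or "top" or "wrist"; returns a dict with "frame" (384x512x3 uint8, red, green, blue), "range_z" (384x512 float32, m along the optical axis (not along the pixel's ray), 0 where there is no reading), "vfov" (degrees; the focal length in pixels is half the picture's height over the tangent of half this angle, whatever the lens; pixels are square), "cx", "cy" (the principal point, pixels), "R" (3x3) and "t" (3): a world point X has camera coordinates R X + t. Camera axes: x right, y down, z forward; pixel columns grow to the right and rows downward; lengths in m; the calibration is good to about 2 mm. A picture is of the moment at which its call begins.
- bot.sign_off(): hands the job in; it is judged then, once.
Trained networks look in a picture, given as the dict that the camera call returned (one of the last four; its "shot" number tells which), for a name from the list of things; names that differ only in an ending like _2 or _b are one class to them, and where a whole thing is asked for, a point or a joint stands for the part that bears it (a point fixed in the world has none). Each returns a list of dicts, best first, with "conf" (0 to 1); they miss things now and then, are a little off and sometimes report something else, mostly with a low value. They report only what shows in the picture. A call takes as long as a camera call.
- bot.recognise(label, picture): "point" ([column, row] in pixels, amid what is visible of it).
- bot.masks_of(label, picture): "region" (384x512 bool, what is visible of it) and "point" ([column, row] in pixels, amid what is visible of it).
The state is a dict: "time": time; "joint_positions": joint angles; "joint_velocities": joint speeds; "joint_efforts": joint torques, N m; "eef_pos": TCP position; "tcp_rot": TCP orientation; "force": force on the tool from outside, world axes, zero at the start; "wrist_torque": the same for the moment, N m; "finger_gap": finger opening in m; "grasp_force": force on a finger pad.
Only numpy, scipy, OpenCV 4.12 (cv2) and the standard library are available. Lean on these libraries where they do the work, as an engineer would, in place of code of your own. Each camera call takes 0.05 s, during which the arm holds its last target. There are 200 camera calls.

## Working session

There is one attempt and no reset: what is moved stays moved. The work goes in short steps, Python scripts to look and compute and a shell command to move; the robot and the scene stay as the last step left them, time stands still between calls to the robot, and variables do not carry over. Pictures are saved under pics/ and viewed, at most 10 in all, crops included, and the job is handed in when it is done.

```bash
mkdir -p pics; cat > h.py <<'E'
import numpy as np, cv2
from plant import bot
def cloud(p):
    f=192/np.tan(np.radians(p["vfov"]/2)); z=p["range_z"]
    v,u=np.mgrid[0:384,0:512]
    c=np.stack([(u-p["cx"])/f*z,(v-p["cy"])/f*z,z],-1)
    return (c-p["t"])@p["R"], z>0
def save(p,n): cv2.imwrite("pics/"+n,p["frame"][:,:,::-1])
E
cat > a.py <<'E'
from h import *
np.set_printoptions(precision=3,suppress=True)
s=bot.sense();print(s["time"],s["eef_pos"],s["tcp_rot"],s["force"])
ims=[]
for n in("top","scene"):
    p=bot.camera(n);ims.append(p["frame"]);X,ok=cloud(p)
    print(n,"cam at",-p["R"].T@p["t"])
    for l in ["griddle","scraper","dock","thermometer","flake0","salt_mill","pepper_mill","bowl"]:
        for d in bot.masks_of(l,p)[:5 if l=="flake0" else 1]:
            m=d["region"]&ok
            if m.sum()<3: continue
            P=X[m];r=cv2.minAreaRect(P[:,:2].astype(np.float32)*1000)
            zt=np.percentile(P[:,2],95);T=P[P[:,2]>zt-.008];rt=cv2.minAreaRect(T[:,:2].astype(np.float32)*1000)
            print(l,round(d["conf"],2),np.round(d["point"]),"med",np.median(P,0),"z",np.percentile(P[:,2],[2,98]),"rect",np.round(r[0]),np.round(r[1]),round(r[2],1),"top",np.round(rt[0]),np.round(rt[1]),round(rt[2],1))
cv2.imwrite("pics/a.png",cv2.resize(np.vstack(ims)[:,:,::-1],(400*1,600)))
save({"frame":ims[0]},"top.png");save({"frame":ims[1]},"scene.png")
E
python3 a.py
```

```text
0.0 [0.269 0.591 0.23 ] [-0.     0.212  0.977 -0.001] [-0.292 -0.262  1.621]
top cam at [ 0.227 -0.008  1.478]
griddle 0.73 [260. 204.] med [0.438 0.007 0.027] z [0.005 0.042] rect [443.   8.] [368. 225.] 83.0 top [437.   5.] [362. 213.] 82.9
scraper 0.71 [347. 205.] med [ 0.436 -0.285  0.034] z [0.009 0.095] rect [ 441. -296.] [ 61. 139.] 88.9 top [ 440. -292.] [ 24. 102.] 88.5
dock 0.51 [189. 211.] med [0.416 0.253 0.019] z [0.004 0.065] rect [421. 257.] [ 40. 101.] 89.7 top [419. 261.] [52. 16.] 0.4
thermometer 0.88 [176. 209.] med [0.401 0.273 0.152] z [0.067 0.159] rect [400. 277.] [ 65. 119.] 71.9 top [400. 276.] [119.  37.] 0.1
flake0 0.7 [178. 215.] med [0.401 0.273 0.152] z [0.057 0.159] rect [400. 294.] [121.  73.] 0.0 top [400. 277.] [ 38. 118.] 89.0
salt_mill 0.57 [200. 143.] med [0.634 0.197 0.13 ] z [0.009 0.141] rect [665. 209.] [92. 52.] 21.3 top [645. 202.] [50. 49.] 81.3
pepper_mill 0.84 [171. 146.] med [0.636 0.304 0.126] z [0.002 0.14 ] rect [667. 325.] [107.  55.] 36.4 top [645. 311.] [50. 50.] 46.0
bowl 0.83 [336. 146.] med [ 0.659 -0.275  0.017] z [0.003 0.049]
[... 202 characters left out ...]
2.6 top [439.   5.] [364. 213.] 82.9
scraper 0.59 [321. 301.] med [ 0.431 -0.301  0.034] z [0.002 0.091] rect [ 452. -277.] [ 83. 159.] 88.0 top [ 442. -293.] [ 25. 106.] 87.5
dock 0.68 [192. 168.] med [0.407 0.255 0.02 ] z [0.003 0.06 ] rect [421. 276.] [ 77. 106.] 88.0 top [421. 274.] [48. 54.] 89.3
thermometer 0.69 [183. 138.] med [0.406 0.264 0.136] z [0.058 0.154] rect [438. 380.] [289. 119.] 70.5 top [401. 276.] [119.  39.] 0.6
salt_mill 0.83 [270. 143.] med [0.637 0.186 0.083] z [0.006 0.136] rect [646. 197.] [50. 46.] 0.4 top [646. 198.] [44. 50.] 88.6
pepper_mill 0.59 [249. 127.] med [0.637 0.294 0.081] z [0.002 0.136] rect [707. 360.] [211.  52.] 39.7 top [646. 308.] [46. 49.] 57.1
```

View pics/top.png

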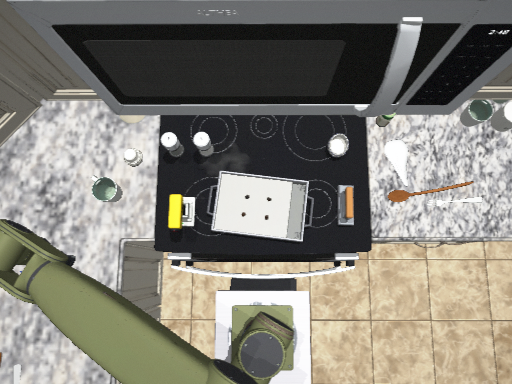

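View pics/scene.png

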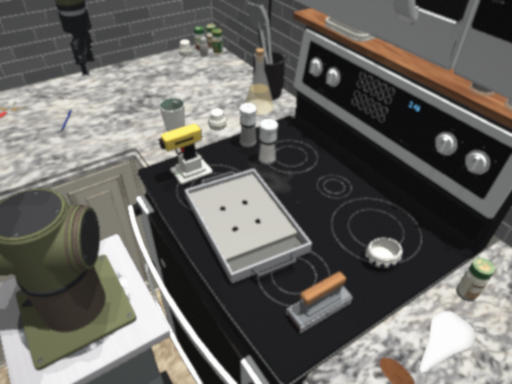

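The top view shows the griddle in the middle, trough at its right end around (297,208). The four flakes are near (247,197), (268,199), (243,214) and (266,217), the scraper is at (347,205) and the thermometer at (176,209) with its lens towards the robot. The network missed the flakes, so I'll find them by darkness on the plate.

```bash
cat >> h.py <<'E'
from scipy.spatial.transform import Rotation as Rn
np.set_printoptions(precision=1,suppress=True)
G=np.array([.438,.005,0]); RG=Rn.from_euler('z',-7,degrees=True)
def down(yaw):  # tool down, tool y at world angle 90+yaw deg
    c=np.radians(yaw); y=np.array([-np.sin(c),np.cos(c),0]); z=np.array([0,0,-1.]); return Rn.from_matrix(np.stack([np.cross(y,z),y,z],1))
def cur():
    s=bot.sense(); q=s["tcp_rot"]; return np.array(s["eef_pos"]),Rn.from_quat([q[1],q[2],q[3],q[0]]),s
def rel(p,R,base=None):
    p0,R0=base if base else cur()[:2]
    print("shift",R0.inv().apply(np.array(p)-p0)*1000,"turn",np.degrees((R0.inv()*R).as_rotvec()))
    return np.array(p),R
def flakes(p):
    X,ok=cloud(p); L=RG.inv().apply((X-G).reshape(-1,3)).reshape(X.shape)
    m=(abs(L[...,0])<.095)&(L[...,1]<.148)&(L[...,1]>-.15)&(p["frame"].max(2)<110)&(X[...,2]<.045)
    n,_,st,c=cv2.connectedComponentsWithStats(m.astype(np.uint8))
    return [(st[i,4],c[i].round(),L[int(c[i][1]),int(c[i][0])]*1000) for i in range(1,n) if st[i,4]>3]
E
python3 - <<'E'
from h import *
for n in("top","scene"):
    for f in flakes(bot.camera(n)): print(n,*f)
rel([.441,-.2925,.20],down(-1.5))
E
```

```text
top 7 [305. 189.] [  82.3 -145.2   11.1]
top 11 [247. 197.] [24.7 53.9 35.7]
top 6 [304. 198.] [  50.2 -148.5   11. ]
top 10 [268. 199.] [ 23.8 -23.3  34.4]
top 6 [303. 206.] [  17.7 -148.3   11.4]
top 9 [243. 214.] [-38.6  56.2  32.6]
top 6 [302. 216.] [ -15.2 -147.7   18.1]
top 10 [266. 217.] [-39.4 -24.   34.2]
top 7 [301. 225.] [ -49.3 -148.6    8.4]
top 6 [300. 234.] [ -81.4 -148.1   13.5]
scene 11 [244. 202.] [24.2 49.7 32.2]
scene 10 [222. 208.] [-38.6  52.   34.6]
scene 11 [257. 221.] [ 25.9 -24.5  28.4]
scene 14 [234. 228.] [-39.6 -26.8  35.3]
scene 153 [261. 248.] [  -3.9 -100.2   22.7]
shift [-522.5 -733.7   31.3] turn [  0.  -0. -23.]
```

```bash
python3 -m handwheel '[{"x":-522,"y":-734,"z":31,"wz":-23,"fingers":-1},{"x":-522,"y":-734,"z":31,"wz":-23,"fingers":-1},{"x":-522,"y":-734,"z":31,"wz":-23,"fingers":-1},{"x":-522,"y":-734,"z":31,"wz":-23,"fingers":-1},{"x":-522,"y":-734,"z":31,"wz":-23,"fingers":-1},{"x":-522,"y":-734,"z":31,"wz":-23,"fingers":-1},{"x":-522,"y":-734,"z":31,"wz":-23,"fingers":-1},{"x":-522,"y":-734,"z":31,"wz":-23,"fingers":-1},{"x":-522,"y":-734,"z":31,"wz":-23,"fingers":-1},{"x":-522,"y":-734,"z":31,"wz":-23,"fingers":-1},{"x":-522,"y":-734,"z":31,"wz":-23,"fingers":-1},{"x":-522,"y":-734,"z":31,"wz":-23,"fingers":-1},{"x":-522,"y":-734,"z":31,"wz":-23,"fingers":-1},{"x":-522,"y":-734,"z":31,"wz":-23,"fingers":-1},{"x":-522,"y":-734,"z":31,"wz":-23,"fingers":-1},{"x":-522,"y":-734,"z":31,"wz":-23,"fingers":-1},{"x":-522,"y":-734,"z":31,"wz":-23,"fingers":-1},{"x":-522,"y":-734,"z":31,"wz":-23,"fingers":-1},{"x":-522,"y":-734,"z":31,"wz":-23,"fingers":-1},{"x":-522,"y":-734,"z":31,"wz":-23,"fingers":-1}]'; python3 - <<'E'
from h import *
rel([.441,-.2925,.20],down(-1.5))
print(cur()[2]["joint_positions"])
E
```

```text
shift [-522.5 -733.7   31.3] turn [  0.  -0. -23.]
[ 1.1  0.1  1.7  0.   1.4 -0.1]schema error: expected keys x, y, z, wx, wy, wz, fingers
```

```bash
python3 -m handwheel '[{"x":-522,"y":-734,"z":31,"wx":0,"wy":0,"wz":-23,"fingers":-1},{"x":-522,"y":-734,"z":31,"wx":0,"wy":0,"wz":-23,"fingers":-1},{"x":-522,"y":-734,"z":31,"wx":0,"wy":0,"wz":-23,"fingers":-1},{"x":-522,"y":-734,"z":31,"wx":0,"wy":0,"wz":-23,"fingers":-1},{"x":-522,"y":-734,"z":31,"wx":0,"wy":0,"wz":-23,"fingers":-1},{"x":-522,"y":-734,"z":31,"wx":0,"wy":0,"wz":-23,"fingers":-1},{"x":-522,"y":-734,"z":31,"wx":0,"wy":0,"wz":-23,"fingers":-1},{"x":-522,"y":-734,"z":31,"wx":0,"wy":0,"wz":-23,"fingers":-1},{"x":-522,"y":-734,"z":31,"wx":0,"wy":0,"wz":-23,"fingers":-1},{"x":-522,"y":-734,"z":31,"wx":0,"wy":0,"wz":-23,"fingers":-1},{"x":-522,"y":-734,"z":31,"wx":0,"wy":0,"wz":-23,"fingers":-1},{"x":-522,"y":-734,"z":31,"wx":0,"wy":0,"wz":-23,"fingers":-1},{"x":-522,"y":-734,"z":31,"wx":0,"wy":0,"wz":-23,"fingers":-1},{"x":-522,"y":-734,"z":31,"wx":0,"wy":0,"wz":-23,"fingers":-1},{"x":-522,"y":-734,"z":31,"wx":0,"wy":0,"wz":-23,"fingers":-1},{"x":-522,"y":-734,"z":31,"wx":0,"wy":0,"wz":-23,"fingers":-1},{"x":-522,"y":-734,"z":31,"wx":0,"wy":0,"wz":-23,"fingers":-1},{"x":-522,"y":-734,"z":31,"wx":0,"wy":0,"wz":-23,"fingers":-1},{"x":-522,"y":-734,"z":31,"wx":0,"wy":0,"wz":-23,"fingers":-1},{"x":-522,"y":-734,"z":31,"wx":0,"wy":0,"wz":-23,"fingers":-1}]'; python3 - <<'E'
from h import *
rel([.441,-.2925,.20],down(-1.5))
print(cur()[2]["joint_positions"])
E
```

```text
time: 2.67
eef_pos: [0.4274, -0.2284, 0.2029]
tcp_rot: [0.0, 0.013, 1.0, -0.0]
force: [0.0, 1.5, 0.7]
finger_gap: 0.0856
grasp_force: 0.0
shift [-15.3 -63.8   2.9] turn [-0.  0. -0.]
[-0.6 -0.2  2.   0.   1.3 -2.1]
```

```bash
python3 -m handwheel '[{"x":-15,"y":-64,"z":3,"wx":0,"wy":0,"wz":0,"fingers":-1},{"x":-15,"y":-64,"z":3,"wx":0,"wy":0,"wz":0,"fingers":-1},{"x":-15,"y":-64,"z":3,"wx":0,"wy":0,"wz":0,"fingers":-1},{"x":-15,"y":-64,"z":40,"wx":0,"wy":0,"wz":0,"fingers":-1},{"x":-15,"y":-64,"z":80,"wx":0,"wy":0,"wz":0,"fingers":-1},{"x":-15,"y":-64,"z":110,"wx":0,"wy":0,"wz":0,"fingers":-1},{"x":-15,"y":-64,"z":130,"wx":0,"wy":0,"wz":0,"fingers":-1},{"x":-15,"y":-64,"z":144,"wx":0,"wy":0,"wz":0,"fingers":-1},{"x":-15,"y":-64,"z":144,"wx":0,"wy":0,"wz":0,"fingers":-1},{"x":-15,"y":-64,"z":144,"wx":0,"wy":0,"wz":0,"fingers":1},{"x":-15,"y":-64,"z":144,"wx":0,"wy":0,"wz":0,"fingers":1},{"x":-15,"y":-64,"z":144,"wx":0,"wy":0,"wz":0,"fingers":1},{"x":-15,"y":-64,"z":144,"wx":0,"wy":0,"wz":0,"fingers":1},{"x":-15,"y":-64,"z":144,"wx":0,"wy":0,"wz":0,"fingers":1},{"x":-15,"y":-64,"z":144,"wx":0,"wy":0,"wz":0,"fingers":1},{"x":-15,"y":-64,"z":144,"wx":0,"wy":0,"wz":0,"fingers":1},{"x":-15,"y":-64,"z":144,"wx":0,"wy":0,"wz":0,"fingers":1},{"x":-15,"y":-64,"z":144,"wx":0,"wy":0,"wz":0,"fingers":1}]' 80
```

```text
time: 4.17
eef_pos: [0.4417, -0.2912, 0.0601]
tcp_rot: [0.001, 0.013, 1.0, -0.001]
force: [-0.4, -0.4, 6.3]
finger_gap: 0.0231
grasp_force: 79.8
```

```bash
python3 - <<'E'
from h import *
P=lambda x,y,z:G+RG.apply([x/1000,y/1000,0])+[0,0,z]
p,R,_=cur(); b=(p,R)
rel(p+[0,0,.09],R,b)
rel(P(-7,115,.15),down(-7),b);rel(P(-7,115,.0865),down(-7),b);rel(P(-7,-88,.0865),down(-7),b)
E
```

```text
shift [ -0.2  -0.2 -90. ] turn [0. 0. 0.]
shift [  6.9 411.  -90.6] turn [-0.1  0.1  5.5]
shift [  7.1 411.1 -27.1] turn [-0.1  0.1  5.5]
shift [ 26.7 209.1 -26.8] turn [-0.1  0.1  5.5]
```

```bash
python3 -m handwheel '[{"x":0,"y":0,"z":-30,"wx":0,"wy":0,"wz":0,"fingers":1},{"x":0,"y":0,"z":-60,"wx":0,"wy":0,"wz":0,"fingers":1},{"x":0,"y":0,"z":-90,"wx":0,"wy":0,"wz":0,"fingers":1},{"x":1,"y":35,"z":-91,"wx":0,"wy":0,"wz":1,"fingers":1},{"x":1,"y":70,"z":-91,"wx":0,"wy":0,"wz":2,"fingers":1},{"x":2,"y":105,"z":-91,"wx":0,"wy":0,"wz":3,"fingers":1},{"x":2,"y":140,"z":-91,"wx":0,"wy":0,"wz":4,"fingers":1},{"x":3,"y":175,"z":-91,"wx":0,"wy":0,"wz":5.5,"fingers":1},{"x":3,"y":210,"z":-91,"wx":0,"wy":0,"wz":5.5,"fingers":1},{"x":4,"y":245,"z":-91,"wx":0,"wy":0,"wz":5.5,"fingers":1},{"x":5,"y":280,"z":-91,"wx":0,"wy":0,"wz":5.5,"fingers":1},{"x":5,"y":315,"z":-91,"wx":0,"wy":0,"wz":5.5,"fingers":1},{"x":6,"y":350,"z":-91,"wx":0,"wy":0,"wz":5.5,"fingers":1},{"x":7,"y":385,"z":-91,"wx":0,"wy":0,"wz":5.5,"fingers":1},{"x":7,"y":411,"z":-91,"wx":0,"wy":0,"wz":5.5,"fingers":1},{"x":7,"y":411,"z":-91,"wx":0,"wy":0,"wz":5.5,"fingers":1},{"x":7,"y":411,"z":-70,"wx":0,"wy":0,"wz":5.5,"fingers":1},{"x":7,"y":411,"z":-50,"wx":0,"wy":0,"wz":5.5,"fingers":1},{"x":7,"y":411,"z":-50,"wx":0,"wy":0,"wz":5.5,"fingers":1}]'; python3 - <<'E'
from h import *
p=bot.camera("top"); X,ok=cloud(p)
s=bot.camera("scene");save(s,"b.png")
for n,q in(("top",p),("scene",s)):
  X,ok=cloud(q)
  for d in bot.masks_of("scraper",q)[:1]:
    P=X[d["region"]&ok]; L=RG.inv().apply(P-G)*1000; L=L[(L[:,2]>48)&(L[:,2]<80)]; print(n,cv2.minAreaRect(L[:,:2].astype(np.float32)))
E
```

```text
time: 5.75
eef_pos: [0.4398, 0.1201, 0.1031]
tcp_rot: [-0.005, 0.06, 0.998, -0.001]
force: [-1.5, -0.1, -4.2]
finger_gap: 0.023
grasp_force: 80.5
top ((-11.148635864257812, -113.11341857910156), (55.51286697387695, 217.8197784423828), 69.3709716796875)
scene ((-10.015602111816406, 108.24148559570312), (51.961936950683594, 140.61184692382812), 87.0171127319336)
```

View pics/b.png

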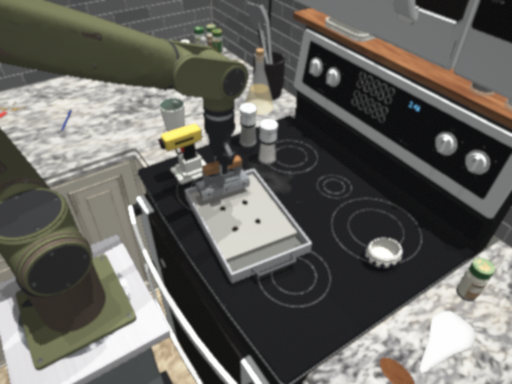

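The scene view shows the scraper upright at the plate's far (+y) end, around (222,185), behind all four flakes at (222..257, 202..228). Next I'll lower it onto the plate.

```bash
python3 -m handwheel '[{"x":0,"y":0,"z":8,"wx":0,"wy":0,"wz":0,"fingers":1},{"x":0,"y":0,"z":14,"wx":0,"wy":0,"wz":0,"fingers":1},{"x":0,"y":0,"z":17,"wx":0,"wy":0,"wz":0,"fingers":1},{"x":0,"y":0,"z":17,"wx":0,"wy":0,"wz":0,"fingers":1}]'; python3 - <<'E'
from h import *
P=lambda x,y,z:G+RG.apply([x/1000,y/1000,0])+[0,0,z]
p,R,s=cur();print(RG.inv().apply(p-G)*1000);rel(P(-7,-90,p[2]),down(-7))
E
```

```text
time: 6.28
eef_pos: [0.4435, 0.1205, 0.0906]
tcp_rot: [-0.001, 0.061, 0.998, -0.0]
force: [-0.2, 0.6, -3.7]
finger_gap: 0.023
grasp_force: 80.8
[ -8.6 115.3  90.6]
shift [  -1.4 -205.3    0.1] turn [-0.  -0.1  0. ]
```

```bash
python3 -m handwheel '[{"x":0,"y":0,"z":1,"wx":0,"wy":0,"wz":0,"fingers":1},{"x":0,"y":0,"z":2,"wx":0,"wy":0,"wz":0,"fingers":1},{"x":0,"y":0,"z":2,"wx":0,"wy":0,"wz":0,"fingers":1},{"x":0,"y":0,"z":2,"wx":0,"wy":0,"wz":0,"fingers":1}]'
```

```text
time: 6.62
eef_pos: [0.4444, 0.1208, 0.0898]
tcp_rot: [0.0, 0.061, 0.998, 0.0]
force: [0.6, -0.2, -3.5]
finger_gap: 0.0227
grasp_force: 80.8
```

```bash
python3 -m handwheel '[{"x":0,"y":0,"z":1.5,"wx":0,"wy":0,"wz":0,"fingers":1},{"x":0,"y":0,"z":3,"wx":0,"wy":0,"wz":0,"fingers":1},{"x":0,"y":0,"z":4,"wx":0,"wy":0,"wz":0,"fingers":1},{"x":0,"y":0,"z":4,"wx":0,"wy":0,"wz":0,"fingers":1}]'
```

```text
time: 6.95
eef_pos: [0.4445, 0.1208, 0.0861]
tcp_rot: [0.0, 0.061, 0.998, 0.0]
force: [-1.7, -0.6, -0.2]
finger_gap: 0.0227
grasp_force: 81.3
```

```bash
python3 -m handwheel '[{"x":0,"y":-10,"z":0.5,"wx":0,"wy":0,"wz":0,"fingers":1},{"x":0,"y":-22,"z":0.5,"wx":0,"wy":0,"wz":0,"fingers":1},{"x":0,"y":-34,"z":0.5,"wx":0,"wy":0,"wz":0,"fingers":1},{"x":0,"y":-46,"z":0.5,"wx":0,"wy":0,"wz":0,"fingers":1},{"x":0,"y":-58,"z":0.5,"wx":0,"wy":0,"wz":0,"fingers":1},{"x":0,"y":-70,"z":0.5,"wx":0,"wy":0,"wz":0,"fingers":1},{"x":0,"y":-82,"z":0.5,"wx":0,"wy":0,"wz":0,"fingers":1},{"x":0,"y":-94,"z":0.5,"wx":0,"wy":0,"wz":0,"fingers":1},{"x":0,"y":-106,"z":0.5,"wx":0,"wy":0,"wz":0,"fingers":1},{"x":0,"y":-118,"z":0.5,"wx":0,"wy":0,"wz":0,"fingers":1},{"x":0,"y":-130,"z":0.5,"wx":0,"wy":0,"wz":0,"fingers":1},{"x":0,"y":-142,"z":0.5,"wx":0,"wy":0,"wz":0,"fingers":1}]'; python3 - <<'E'
from h import *
s=bot.camera("scene");save(s,"c.png")
p=cur()[0];print(RG.inv().apply(p-G)*1000)
E
```

```text
time: 7.95
eef_pos: [0.428, -0.0206, 0.0862]
tcp_rot: [0.001, 0.061, 0.998, 0.001]
force: [0.4, 14.6, 2.0]
finger_gap: 0.0228
grasp_force: 81.5
[ -6.8 -28.5  86.1]
```

View pics/c.png

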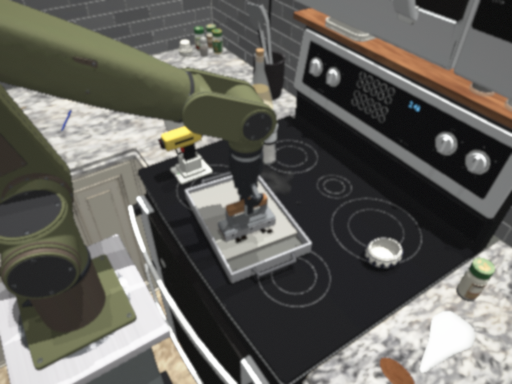

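The flakes run ahead of the scraper, at about (236..268, 230..243). I'll carry on over the edge.

```bash
python3 -m handwheel '[{"x":0,"y":-8,"z":0,"wx":0,"wy":0,"wz":0,"fingers":1},{"x":0,"y":-16,"z":0,"wx":0,"wy":0,"wz":0,"fingers":1},{"x":0,"y":-24,"z":0,"wx":0,"wy":0,"wz":0,"fingers":1},{"x":0,"y":-32,"z":0,"wx":0,"wy":0,"wz":0,"fingers":1},{"x":0,"y":-40,"z":0,"wx":0,"wy":0,"wz":0,"fingers":1},{"x":0,"y":-48,"z":0,"wx":0,"wy":0,"wz":0,"fingers":1},{"x":0,"y":-56,"z":0,"wx":0,"wy":0,"wz":0,"fingers":1},{"x":0,"y":-63,"z":0,"wx":0,"wy":0,"wz":0,"fingers":1},{"x":0,"y":-63,"z":0,"wx":0,"wy":0,"wz":0,"fingers":1},{"x":0,"y":-63,"z":0,"wx":0,"wy":0,"wz":0,"fingers":1},{"x":0,"y":-63,"z":-40,"wx":0,"wy":0,"wz":0,"fingers":1},{"x":0,"y":-63,"z":-80,"wx":0,"wy":0,"wz":0,"fingers":1},{"x":0,"y":-23,"z":-120,"wx":0,"wy":0,"wz":0,"fingers":1},{"x":0,"y":17,"z":-140,"wx":0,"wy":0,"wz":0,"fingers":1},{"x":0,"y":40,"z":-140,"wx":0,"wy":0,"wz":0,"fingers":1},{"x":0,"y":40,"z":-140,"wx":0,"wy":0,"wz":0,"fingers":1}]'; python3 - <<'E'
from h import *
s=bot.camera("scene");cv2.imwrite("pics/d.png",cv2.resize(s["frame"][180:300,180:330,::-1],(750,600)))
for f in flakes(s): print(*f)
print("top")
for f in flakes(bot.camera("top")): print(*f)
E
```

```text
time: 9.33
eef_pos: [0.4329, 0.0235, 0.2272]
tcp_rot: [0.002, 0.058, 0.998, 0.001]
force: [-0.0, 0.3, -3.6]
finger_gap: 0.0229
grasp_force: 81.6
25 [219. 224.] [-65.   10.5  25.7]
108 [258. 249.] [ -8.6 -98.8  19.8]
56 [277. 250.] [  34.2 -117.3   13.5]
64 [253. 258.] [ -28.9 -112.6   11.9]
top
7 [305. 189.] [  82.4 -145.2   10.8]
6 [304. 198.] [  49.8 -148.4   13.3]
25 [296. 202.] [  32.3 -122.    12.1]
6 [303. 206.] [  17.5 -148.2   13.1]
6 [302. 216.] [ -14.  -148.4    8.7]
23 [293. 219.] [ -33.5 -117.8   22.2]
8 [301. 226.] [ -49.9 -148.2   13.5]
7 [300. 235.] [ -84.5 -148.7    9.5]
```

View pics/d.png

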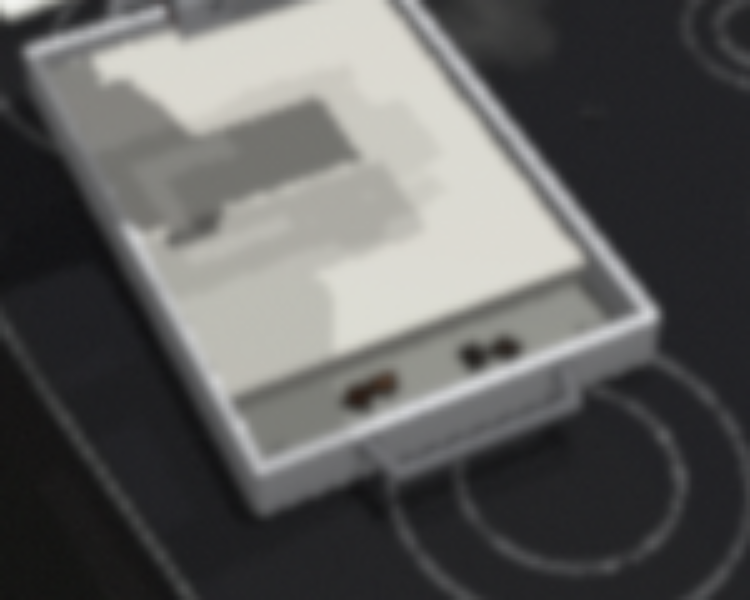

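The crop shows two clumps of two flakes each in the trough, at (370,390) and (490,350). Their areas and local y of about -120 agree with that. The dark patch on the plate is shadow. Next I'll put the scraper back where it stood.

```bash
python3 - <<'E'
from h import *
b=cur()[:2]
rel([.4415,-.292,.14],down(-1.5),b);rel([.4415,-.292,.0605],down(-1.5),b)
E
```

```text
shift [ -47.1 -308.3   84.5] turn [-0.1 -0.1 -5.3]
shift [ -47.2 -308.1  164. ] turn [-0.1 -0.1 -5.3]
```

```bash
python3 -m handwheel '[{"x":-6,"y":-40,"z":0,"wx":0,"wy":0,"wz":-2,"fingers":1},{"x":-12,"y":-80,"z":10,"wx":0,"wy":0,"wz":-4,"fingers":1},{"x":-18,"y":-120,"z":20,"wx":0,"wy":0,"wz":-5.3,"fingers":1},{"x":-24,"y":-160,"z":40,"wx":0,"wy":0,"wz":-5.3,"fingers":1},{"x":-30,"y":-195,"z":55,"wx":0,"wy":0,"wz":-5.3,"fingers":1},{"x":-35,"y":-230,"z":70,"wx":0,"wy":0,"wz":-5.3,"fingers":1},{"x":-40,"y":-265,"z":80,"wx":0,"wy":0,"wz":-5.3,"fingers":1},{"x":-47,"y":-300,"z":85,"wx":0,"wy":0,"wz":-5.3,"fingers":1},{"x":-47,"y":-308,"z":100,"wx":0,"wy":0,"wz":-5.3,"fingers":1},{"x":-47,"y":-308,"z":130,"wx":0,"wy":0,"wz":-5.3,"fingers":1},{"x":-47,"y":-308,"z":150,"wx":0,"wy":0,"wz":-5.3,"fingers":1},{"x":-47,"y":-308,"z":158,"wx":0,"wy":0,"wz":-5.3,"fingers":1},{"x":-47,"y":-308,"z":158,"wx":0,"wy":0,"wz":-5.3,"fingers":1},{"x":-47,"y":-308,"z":158,"wx":0,"wy":0,"wz":-5.3,"fingers":1}]'
```

```text
time: 10.6
eef_pos: [0.4403, -0.2923, 0.0664]
tcp_rot: [-0.001, 0.015, 1.0, 0.0]
force: [0.4, 0.0, -2.5]
finger_gap: 0.0227
grasp_force: 81.8
```

```bash
python3 -m handwheel '[{"x":0,"y":0,"z":2,"wx":0,"wy":0,"wz":0,"fingers":1},{"x":0,"y":0,"z":4,"wx":0,"wy":0,"wz":0,"fingers":1},{"x":0,"y":0,"z":6,"wx":0,"wy":0,"wz":0,"fingers":1},{"x":0,"y":0,"z":6,"wx":0,"wy":0,"wz":0,"fingers":1},{"x":0,"y":0,"z":6,"wx":0,"wy":0,"wz":0,"fingers":1}]'
```

```text
time: 11.02
eef_pos: [0.4415, -0.2919, 0.0615]
tcp_rot: [0.0, 0.014, 1.0, -0.0]
force: [0.9, 0.6, -3.8]
finger_gap: 0.0228
grasp_force: 81.8
```

```bash
python3 -m handwheel '[{"x":0,"y":0,"z":1,"wx":0,"wy":0,"wz":0,"fingers":1},{"x":0,"y":0,"z":1.5,"wx":0,"wy":0,"wz":0,"fingers":1},{"x":0,"y":0,"z":1.5,"wx":0,"wy":0,"wz":0,"fingers":1},{"x":0,"y":0,"z":1.5,"wx":0,"wy":0,"wz":0,"fingers":-1},{"x":0,"y":0,"z":1.5,"wx":0,"wy":0,"wz":0,"fingers":-1},{"x":0,"y":0,"z":1.5,"wx":0,"wy":0,"wz":0,"fingers":-1},{"x":0,"y":0,"z":1.5,"wx":0,"wy":0,"wz":0,"fingers":-1},{"x":0,"y":0,"z":1.5,"wx":0,"wy":0,"wz":0,"fingers":-1},{"x":0,"y":0,"z":1.5,"wx":0,"wy":0,"wz":0,"fingers":-1},{"x":0,"y":0,"z":-20,"wx":0,"wy":0,"wz":0,"fingers":-1},{"x":0,"y":0,"z":-60,"wx":0,"wy":0,"wz":0,"fingers":-1},{"x":0,"y":0,"z":-100,"wx":0,"wy":0,"wz":0,"fingers":-1},{"x":0,"y":0,"z":-140,"wx":0,"wy":0,"wz":0,"fingers":-1},{"x":0,"y":0,"z":-180,"wx":0,"wy":0,"wz":0,"fingers":-1}]'; python3 - <<'E'
from h import *
q=bot.camera("scene");X,ok=cloud(q)
for d in bot.masks_of("scraper",q)[:1]:
    P=X[d["region"]&ok]*1000;print(np.percentile(P[:,2],[2,98]),np.median(P,0));T=P[P[:,2]>82];print(cv2.minAreaRect(T[:,:2].astype(np.float32)))
rel([.400,.276,.24],down(0))
E
```

```text
time: 12.18
eef_pos: [0.441, -0.2917, 0.243]
tcp_rot: [-0.0, 0.014, 1.0, 0.0]
force: [-0.0, -0.8, 0.0]
finger_gap: 0.0854
grasp_force: 0.0
[ 2.1 90.8] [ 430.4 -302.2   33.7]
((441.7451171875, -293.9232177734375), (23.591707229614258, 105.4393081665039), 88.77953338623047)
shift [ 61.1 569.1   4.4] turn [-0.6  0.7 -1.7]
```

```bash
python3 -m handwheel '[{"x":54,"y":569,"z":0,"wx":0,"wy":0,"wz":-1.6,"fingers":-1},{"x":54,"y":569,"z":0,"wx":0,"wy":0,"wz":-1.6,"fingers":-1},{"x":54,"y":569,"z":0,"wx":0,"wy":0,"wz":-1.6,"fingers":-1},{"x":54,"y":569,"z":0,"wx":0,"wy":0,"wz":-1.6,"fingers":-1},{"x":54,"y":569,"z":0,"wx":0,"wy":0,"wz":-1.6,"fingers":-1},{"x":54,"y":569,"z":0,"wx":0,"wy":0,"wz":-1.6,"fingers":-1},{"x":54,"y":569,"z":0,"wx":0,"wy":0,"wz":-1.6,"fingers":-1},{"x":54,"y":569,"z":0,"wx":0,"wy":0,"wz":-1.6,"fingers":-1},{"x":54,"y":569,"z":0,"wx":0,"wy":0,"wz":-1.6,"fingers":-1},{"x":54,"y":569,"z":0,"wx":0,"wy":0,"wz":-1.6,"fingers":-1},{"x":54,"y":569,"z":0,"wx":0,"wy":0,"wz":-1.6,"fingers":-1},{"x":54,"y":569,"z":0,"wx":0,"wy":0,"wz":-1.6,"fingers":-1},{"x":54,"y":569,"z":0,"wx":0,"wy":0,"wz":-1.6,"fingers":-1},{"x":54,"y":569,"z":0,"wx":0,"wy":0,"wz":-1.6,"fingers":-1},{"x":54,"y":569,"z":0,"wx":0,"wy":0,"wz":-1.6,"fingers":-1},{"x":54,"y":569,"z":0,"wx":0,"wy":0,"wz":-1.6,"fingers":-1},{"x":54,"y":569,"z":0,"wx":0,"wy":0,"wz":-1.6,"fingers":-1},{"x":54,"y":569,"z":0,"wx":0,"wy":0,"wz":-1.6,"fingers":-1}]'; python3 - <<'E'
from h import *
q=bot.camera("wrist");save(q,"w.png");X,ok=cloud(q)
for d in bot.masks_of("thermometer",q)[:1]:
    P=X[d["region"]&ok]*1000;T=P[abs(P[:,2]-150)<9];print(d["conf"],np.percentile(P[:,2],[2,98]),cv2.minAreaRect(T[:,:2].astype(np.float32)))
rel([.408,.2765,.113],down(0)); print(cur()[2]["joint_positions"])
E
```

```text
time: 13.78
eef_pos: [0.4039, 0.2774, 0.2408]
tcp_rot: [-0.0, 0.001, 1.0, -0.0]
force: [-0.0, -0.2, 0.4]
finger_gap: 0.0853
grasp_force: 0.0
0.87 [143.2 154.8] ((402.795654296875, 279.03631591796875), (38.106815338134766, 119.99613189697266), 89.40677642822266)
shift [ -3.9  -0.7 128.1] turn [-0.   0.  -0.2]
[ 0.5 -0.2  2.  -0.   1.4 -1.1]
```

View pics/w.png

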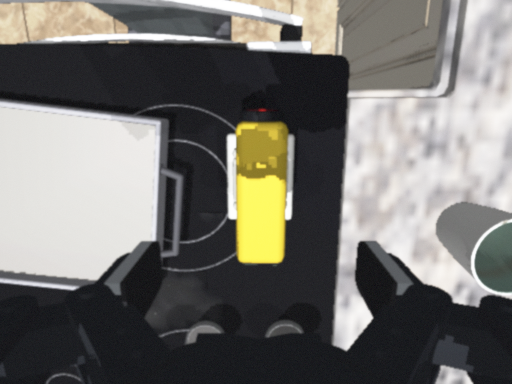

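The wrist view shows the barrel at (261,190), lined up with the tool and with the lens (262,112) towards the robot. The mills lie well beyond the fingers. I'll descend and grip.

```bash
python3 -m handwheel '[{"x":-4,"y":0,"z":30,"wx":0,"wy":0,"wz":0,"fingers":-1},{"x":-4,"y":0,"z":65,"wx":0,"wy":0,"wz":0,"fingers":-1},{"x":-4,"y":0,"z":95,"wx":0,"wy":0,"wz":0,"fingers":-1},{"x":-4,"y":0,"z":115,"wx":0,"wy":0,"wz":0,"fingers":-1},{"x":-4,"y":0,"z":126,"wx":0,"wy":0,"wz":0,"fingers":-1},{"x":-4,"y":0,"z":126,"wx":0,"wy":0,"wz":0,"fingers":-1},{"x":-4,"y":0,"z":126,"wx":0,"wy":0,"wz":0,"fingers":1},{"x":-4,"y":0,"z":126,"wx":0,"wy":0,"wz":0,"fingers":1},{"x":-4,"y":0,"z":126,"wx":0,"wy":0,"wz":0,"fingers":1},{"x":-4,"y":0,"z":126,"wx":0,"wy":0,"wz":0,"fingers":1},{"x":-4,"y":0,"z":126,"wx":0,"wy":0,"wz":0,"fingers":1},{"x":-4,"y":0,"z":126,"wx":0,"wy":0,"wz":0,"fingers":1},{"x":-4,"y":0,"z":126,"wx":0,"wy":0,"wz":0,"fingers":1},{"x":-4,"y":0,"z":126,"wx":0,"wy":0,"wz":0,"fingers":1}]' 70
```

```text
time: 15.05
eef_pos: [0.409, 0.2791, 0.1172]
tcp_rot: [0.002, 0.0, 1.0, 0.001]
force: [-0.7, -0.7, 5.6]
finger_gap: 0.0374
grasp_force: 71.0
```

```bash
python3 -m handwheel '[{"x":0,"y":0,"z":-15,"wx":0,"wy":0,"wz":0,"fingers":1},{"x":0,"y":0,"z":-35,"wx":0,"wy":0,"wz":0,"fingers":1},{"x":0,"y":0,"z":-55,"wx":0,"wy":0,"wz":0,"fingers":1},{"x":0,"y":0,"z":-80,"wx":0,"wy":0,"wz":0,"fingers":1},{"x":0,"y":0,"z":-110,"wx":0,"wy":0,"wz":0,"fingers":1},{"x":0,"y":0,"z":-140,"wx":0,"wy":0,"wz":0,"fingers":1},{"x":0,"y":0,"z":-140,"wx":0,"wy":0,"wz":0,"fingers":1},{"x":0,"y":0,"z":-140,"wx":0,"wy":0,"wz":0,"fingers":1}]'; python3 - <<'E'
from h import *
p,R,s=cur()
for n in("top","scene"):
    q=bot.camera(n);X,ok=cloud(q)
    for d in bot.masks_of("thermometer",q)[:1]:
        P=X[d["region"]&ok]*1000;P=P[P[:,2]>230];zt=np.percentile(P[:,2],95);T=P[P[:,2]>zt-12];print(n,d["conf"],zt,cv2.minAreaRect(T[:,:2].astype(np.float32)))
M=G+RG.apply([0,.026,.026]); off=np.array([-.067,-.001,.015]); D=down(0)
for th in(57,60,64):
    W=Rn.from_euler('y',-th,degrees=True); d=W.apply([-1,0,0]); lens=M-.2*d
    t=lens-W.apply(off); print(th,lens*1000,t*1000); rel(t,W*D,(p,R))
E
```

```text
time: 15.72
eef_pos: [0.4084, 0.2788, 0.2567]
tcp_rot: [0.002, 0.0, 1.0, 0.001]
force: [0.4, -0.1, -3.8]
finger_gap: 0.0375
grasp_force: 70.7
top 0.5 393.44775237333863 ((382.0041809082031, 221.9968719482422), (71.74378967285156, 50.75160217285156), 69.2674331665039)
57 [550.1  30.8 193.7] [599.2  31.8 241.8]
shift [-190.9 -246.8   15.2] turn [  0.1 -56.8  -0.1]
60 [541.2  30.8 199.2] [587.7  31.8 249.7]
shift [-179.4 -246.8    7.2] turn [  0.1 -59.8  -0.1]
64 [528.8  30.8 205.8] [571.7  31.8 259.4]
shift [-163.5 -246.8   -2.6] turn [  0.1 -63.8  -0.1]
```

```bash
python3 -m handwheel '[{"x":0,"y":-30,"z":-25,"wx":0,"wy":0,"wz":0,"fingers":1},{"x":0,"y":-70,"z":-40,"wx":0,"wy":-4,"wz":0,"fingers":1},{"x":0,"y":-110,"z":-50,"wx":0,"wy":-10,"wz":0,"fingers":1},{"x":0,"y":-150,"z":-50,"wx":0,"wy":-16,"wz":0,"fingers":1},{"x":-10,"y":-190,"z":-50,"wx":0,"wy":-22,"wz":0,"fingers":1},{"x":-30,"y":-225,"z":-50,"wx":0,"wy":-28,"wz":0,"fingers":1},{"x":-55,"y":-247,"z":-45,"wx":0,"wy":-34,"wz":0,"fingers":1},{"x":-80,"y":-247,"z":-40,"wx":0,"wy":-40,"wz":0,"fingers":1},{"x":-105,"y":-247,"z":-30,"wx":0,"wy":-46,"wz":0,"fingers":1},{"x":-130,"y":-247,"z":-20,"wx":0,"wy":-52,"wz":0,"fingers":1},{"x":-155,"y":-247,"z":-10,"wx":0,"wy":-57,"wz":0,"fingers":1},{"x":-170,"y":-247,"z":0,"wx":0,"wy":-60,"wz":0,"fingers":1},{"x":-179,"y":-247,"z":7,"wx":0,"wy":-60,"wz":0,"fingers":1},{"x":-179,"y":-247,"z":7,"wx":0,"wy":-60,"wz":0,"fingers":1},{"x":-179,"y":-247,"z":7,"wx":0,"wy":-60,"wz":0,"fingers":1},{"x":-179,"y":-247,"z":7,"wx":0,"wy":-60,"wz":0,"fingers":1}]'; python3 - <<'E'
from h import *
p,R,s=cur(); print(R.as_matrix(),s["joint_positions"])
q=bot.camera("scene");save(q,"e.png");X,ok=cloud(q)
M=G+RG.apply([0,.026,.026])
for d in bot.masks_of("thermometer",q)[:1]:
    m=d["region"]&ok; f=q["frame"].astype(int); y=m&(f[...,0]>120)&(f[...,2]<90)
    P=(X[y]-p)@R.as_matrix()*1000
    print(d["conf"],y.sum(),"tool frame x,y,z pct",np.percentile(P,[3,50,97],axis=0))
# nominal lens from TCP
off=Rn.from_euler('y',0).apply([-.067,-.001,.015]); L=p+(R*down(0).inv()).apply(off); xa=(R*down(0).inv()).apply([1,0,0])
v=M-L; print("lens",L*1000,"along",v@xa*1000,"perp",(v-(v@xa)*xa)*1000,"tilt",np.arccos(xa[2])*100)
E
```

```text
time: 17.25
eef_pos: [0.5735, 0.0234, 0.2642]
tcp_rot: [0.487, -0.003, 0.873, 0.006]
force: [0.4, 0.1, -3.3]
finger_gap: 0.0372
grasp_force: 72.4
[[-0.5 -0.   0.9]
 [ 0.   1.   0. ]
 [-0.9  0.  -0.5]] [-0.1 -0.6  2.4  0.3  0.3 -1.9]
0.74 503 tool frame x,y,z pct [[-48.5 -21.3 -37.1]
 [-20.2 -16.2 -33.3]
 [ 52.4  10.   -2.2]]
lens [525.5  22.2 215.1] along -205.19658961574834 perp [ 23.5   8.5 -14.5] tilt 55.33410592781366
```

View pics/e.png

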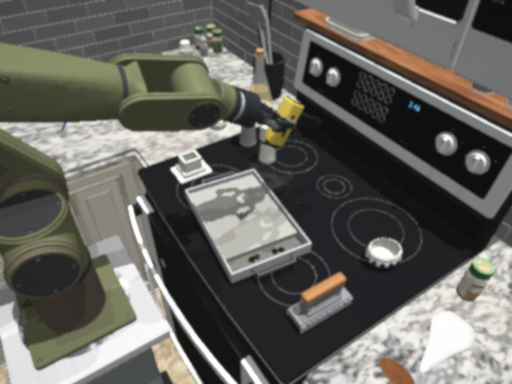

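The scene view shows the thermometer held at (285,118) over the plate, lens down-forward, with the scraper standing free at (322,300) and the dock empty. Joint 5 is at its limit, so I'll use a slightly smaller tilt and recentre.

```bash
cat > f.py <<'E'
from h import *
p,R,s=cur(); np.set_printoptions(precision=2,suppress=True); print(s["joint_positions"],s["joint_velocities"])
M=G+RG.apply([0,.026,.026]); off=np.array([-.066,-.001,.015]); D=down(0)
W=R*D.inv(); L=p+W.apply(off); xa=W.apply([1,0,0]); v=M-L
print("lens",L*1000,"plate in lens",W.inv().apply(v)*1000,"tilt",np.arccos(xa[2]))
W=Rn.from_euler('y',-52,degrees=True); t=M+.2*W.apply([1,0,0])-W.apply(off); print(t); rel(t,W*D)
E
python3 f.py
```

```text
[-0.1  -0.58  2.4   0.32  0.32 -1.92] [-0. -0. -0.  0. -0. -0.]
lens [526.37  22.33 216.99] plate in lens [-207.31    8.12  -27.6 ] tilt 0.5514447944125371
[0.62 0.03 0.23]
shift [10.65  7.51 57.19] turn [0.76 6.4  0.05]
```

```bash
python3 -m handwheel '[{"x":2,"y":1,"z":10,"wx":0,"wy":1,"wz":0,"fingers":1},{"x":4,"y":3,"z":20,"wx":0,"wy":2,"wz":0,"fingers":1},{"x":6,"y":4,"z":30,"wx":0.4,"wy":3.5,"wz":0,"fingers":1},{"x":8,"y":6,"z":45,"wx":0.8,"wy":5,"wz":0,"fingers":1},{"x":10,"y":7.5,"z":57,"wx":0.8,"wy":6.4,"wz":0,"fingers":1},{"x":10,"y":7.5,"z":57,"wx":0.8,"wy":6.4,"wz":0,"fingers":1},{"x":10,"y":7.5,"z":57,"wx":0.8,"wy":6.4,"wz":0,"fingers":1},{"x":10,"y":7.5,"z":57,"wx":0.8,"wy":6.4,"wz":0,"fingers":1},{"x":10,"y":7.5,"z":57,"wx":0.8,"wy":6.4,"wz":0,"fingers":1}]'; python3 f.py
```

```text
time: 18.1
eef_pos: [0.6168, 0.0315, 0.2275]
tcp_rot: [0.439, 0.0, 0.899, -0.001]
force: [1.0, 0.5, -2.5]
finger_gap: 0.037
grasp_force: 72.2
[-0.05 -0.37  2.29  0.13  0.32 -1.73] [-0. -0.  0. -0. -0.  0.]
lens [564.42  30.46 184.68] plate in lens [-200.92    0.42   -0.32] tilt 0.6619746512842547
[0.62 0.03 0.23]
shift [0.94 0.34 0.65] turn [-0.06  0.07  0.02]
```

```bash
python3 - <<'E'
from h import *
p,R,s=cur(); print("j5 %.4f"%s["joint_positions"][4])
for n in("scene","top"):
    q=bot.camera(n);X,ok=cloud(q)
    for d in bot.masks_of("thermometer",q)[:1]:
        m=d["region"]&ok; f=q["frame"].astype(int); y=m&(f[...,0]>120)&(f[...,2]<90)
        P=(X[y]-p)@R.as_matrix()*1000; P=P[abs(P[:,1])<30]
        if len(P)<20: print(n,"few");continue
        h,e=np.histogram(P[:,0],8)
        print(n,len(P),np.percentile(P,[2,50,98],axis=0).tolist())
        A=P[P[:,0]<np.percentile(P[:,0],15)];B=P[P[:,0]>np.percentile(P[:,0],85)];print("near-side z ends",np.percentile(A[:,2],[5,95]),np.percentile(B[:,2],[5,95]))
    for fl in flakes(q):
        if fl[2][1]<-95: print(n,fl[0],fl[2])
E
```

```text
j5 0.3201
scene 362 [[-49.356459719729095, -22.03589831346126, -37.4762649627719], [24.907518578191116, -18.06248772494412, -31.10788661089417], [53.64203365219233, 8.83520402707116, -2.269047852222902]]
near-side z ends [-32.5  -3.1] [-36.9 -12.4]
scene 105 [  -7.3 -101.5   22.1]
scene 55 [  35.9 -114.6    9.7]
scene 63 [ -28.8 -112.5   11.7]
top 7 [  82.8 -145.3    8.7]
top 6 [  49.1 -148.1   17.2]
top 24 [  31.8 -121.8   15.4]
top 6 [  18.  -148.4    9.9]
top 6 [ -14.9 -147.9   15.4]
top 24 [ -29.4 -117.7   16.7]
top 7 [ -49.8 -148.3   12.4]
top 6 [ -81.4 -148.    13.9]
```

The grasp agrees with the nominal one and the flakes are still in the trough. I'll back joint 5 off its stop a little before handing in.

```bash
sed -i "s/-52/-49/" f.py; python3 f.py | tail -1
```

```text
shift [ 2.14  0.46 14.4 ] turn [-0.07  3.06  0.01]
```

```bash
python3 -m handwheel '[{"x":1,"y":0,"z":7,"wx":0,"wy":1.5,"wz":0,"fingers":1},{"x":2,"y":0,"z":14,"wx":0,"wy":3,"wz":0,"fingers":1},{"x":2,"y":0,"z":14,"wx":0,"wy":3,"wz":0,"fingers":1},{"x":2,"y":0,"z":14,"wx":0,"wy":3,"wz":0,"fingers":1},{"x":2,"y":0,"z":14,"wx":0,"wy":3,"wz":0,"fingers":1},{"x":2,"y":0,"z":14,"wx":0,"wy":3,"wz":0,"fingers":1}]'; python3 f.py; python3 -c "
from plant import bot
s=bot.sense();print(s['joint_positions'][4]);print(bot.sign_off())"
```

```text
time: 18.8
eef_pos: [0.6266, 0.0315, 0.2166]
tcp_rot: [0.415, 0.0, 0.91, -0.001]
force: [0.2, -0.5, -3.0]
finger_gap: 0.0367
grasp_force: 72.3
[-0.05 -0.32  2.25  0.11  0.36 -1.71] [ 0. -0. -0. -0.  0.  0.]
lens [572.01  30.47 176.64] plate in lens [-199.53    0.41   -0.03] tilt 0.7153389132850653
[0.63 0.03 0.22]
shift [-0.46  0.33  0.1 ] turn [-0.06  0.01  0.02]
0.3587863738347311
the job is handed in; nothing more can be done
None
```

The job is handed in at about 19 s of the 64 s, with no verdict returned: all four flakes are in the trough, the scraper stands free on the hob, and by my measurements the thermometer is held still, lens about 20 cm from the plate's middle and 0.72 rad off straight down.

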